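# Sort the leftover turning blanks on the workshop bench

### The job

Two wood-turning blanks were left out on the bench. Lay the slim square pale-wood pen blank flat on the floor of the long shallow tray, where its like are kept, and stand the short round dark-wood stopper blank upright on the floor of the deeper, nearly square bin, with the other stopper blanks.

Things in the scene. Friction and masses are not known exactly. Their poses are not given: they have to be found in the camera images.
- pen_blank: Pen blank to put away: slim square stick of pale wood, 120 long x 20 x 20 mm, about 35 g, lying alone flat on the thin grey bench mat. Origin at its centre (10 mm above the bench at the start); its x axis runs along its length. Not to be mistaken for the short thick pale offcut (65 x 45 x 24 mm) on the bench, nor for the two blanks already in the tray.
- stopper_blank: Stopper blank to put away: short round cylinder of dark wood, 38 mm diameter, 60 mm tall, about 55 g, standing upright alone on the thin grey bench mat. Origin at the centre of its underside, z axis up along the cylinder. Not to be mistaken for the flat dark disc (68 mm diameter, 18 mm thick) on the bench, nor for the three blanks already in the bin.
- long_tray: Long shallow tray of grey plastic, open on top, fixed to the bench: outside 280 (x) x 190 (y) x 35 mm high, walls and floor 5 mm thick. Origin at the centre of its underside on the bench. Two pale pen blanks are fixed on its floor, lying along y at its +x end (from x = 88 mm to 131 mm, 20 mm high); the floor from x = -135 to 88 mm is free.
- square_bin: Deeper, nearly square bin of grey plastic, open on top, fixed to the bench: outside 190 (x) x 180 (y) x 50 mm high, walls and floor 5 mm thick. Origin at the centre of its underside on the bench. Three dark stopper blanks stand fixed in a row at its +x end (from x = 47 mm to 85 mm, tops 65 mm above the bench); the floor from x = -90 to 47 mm is free.
There are look-alikes about, which are no part of the job. Leave any yellow look-alike of the stopper_blank alone.

How it is judged:
By the outcome, as a careful person would: the job done as asked, in the order asked, and still so for the second after the job is handed in, with the robot touching nothing.
It also fails if it takes over 54 s, if anything falls off the work surface, if the arm or the gripper's body presses on something with over 40 N, if the wrist force passes 120 N, or if a joint passes its speed limit or range.

### The arm

A 7-joint arm with a two-finger parallel gripper is mounted at the origin on the work surface. World frame = base frame: x ahead of the robot, y to its left, z up, the work surface at z = 0. Lengths are in mm, angles in rad, forces in N, time in s.
With the tool pointing down it reaches from about 350 to 900 mm from the base axis. Payload 7.2 kg.
Tool frame: the origin (TCP) lies at the very end of the fingers, on their centre line; the grasp point (between the pads) lies manip.grasp_offset behind it (manip.grasp_offset is the distance from the TCP to the grasp point, in mm); z points along the fingers, y is the line along which they close (so a half turn about z gives the same grasp; the last joint's range is limited). The gripper opens to 85 mm and grips with 20 to 120 N. Pads are 22 mm wide; open, the fingers measure 114 mm over their backs; the gripper's body (76 mm by 85 mm) begins 54 mm behind the grasp point. The pads swing forward as they close: fully open they stand 13 mm farther back than shut.
Start: joints at [-1.174, 0.411, -0.013, 1.596, 0.006, 1.134, -0.082], TCP at [280.162, 558.693, 231.297] pointing down, gripper open.
Joint ranges: [-2.95, 2.95], [-0.29, 1.99], [-1.47, 1.44], [0.14, 2.54], [-1.03, 4.17], [0.13, 1.85], [-2.86, 2.86]. Speed limits (rad/s): [2.39, 2.39, 3.01, 3.01, 3.14, 3.14, 3.14].

### API

Orientations are given as [roll, pitch, yaw] about the fixed x, y, z axes, in that order (R = Rz(yaw) Ry(pitch) Rx(roll)).
In Python, from cell import status, viewer, manip, nets gives the robot as it stands. The module is installed in compiled form; this text tells all that it offers.
- The arm moves only by the shell command python3 -m handwheel 'ROWS'. ROWS is JSON, a list of rows, each a list of 7 numbers: the shift along the tool's x, y, z normalised to -1 to 1, where 1 is 0.2 m, then the turn, a rotation vector about the tool's x, y, z normalised to -1 to 1, where 1 is pi rad, then the closure, from -1 (fully open) to 1 (shut). A call has 1 to 8 rows; each row is the pose to reach, as a shift and turn from the pose commanded when the call began, along the tool's axes at that moment, turning the shorter way round; what a row does not reach only later rows make up. A row lasts 1/10 s, in which the tool goes at most 50 mm and 8.59 degrees, less where a joint would pass 70% of its speed; a pose out of reach is approached as far as the arm can. A call with a number of a shift or a turn outside -1 to 1 is refused whole. A call with a gripper value outside its range is refused whole. The fingers move at their own pace and stop on an object; the grip force is fixed at half the most. Time passes only in rows, so rows that repeat a pose let the fingers close. It gives the time, the measured TCP pose, the force, the opening and the grip force at its end, in the units of the state.
- status.state(): the state, without advancing time (a new reading comes with each control period).
- viewer.get_image(name): name is "scene" or "top" or "wrist"; returns the picture (420x560x3 uint8, blue, green, red); there is no depth.
- viewer.camera_params(name): a dict with "intrinsics" (3x3 intrinsics, pixels), "R" (3x3) and "t" (3): a world point X has camera coordinates R X + t; the wrist camera has in their place "T_tool_cam" (4x4, takes a point from camera to tool coordinates, whose origin is the TCP and whose axes are the flange's). Camera axes: x right, y down, z forward; pixel columns grow to the right and rows downward; lengths in mm; the calibration is good to about 2 mm. The wrist camera is an equidistant fisheye: a pixel r from the principal point sees the ray r / f radians off the axis. A picture is of the moment at which its call begins: read the wrist's pose just before it. camera_params takes no time and is no camera call.
- manip.close_job(): hands the job in; it is judged then, once.
Trained networks look in the newest picture that a camera, given by its name, has taken for a name from the list of things; names that differ only in an ending like _2 or _b are one class to them, and where a whole thing is asked for, a point or a joint stands for the part that bears it (a point fixed in the world has none). Each returns a list of dicts, best first, with "p" (0 to 1); they miss things now and then, are a little off and sometimes report something else, mostly with a low value. They report only what shows in the picture. A call takes as long as a camera call. They do not tell look-alikes from the thing itself.
- nets.search_frame(target, camera): "box" ([left, top, right, bottom] in pixels, round what is visible of it).
- nets.place_of(target, camera): "centre" ([row, column] in pixels: a listed point, or the origin of a listed thing).
The state is a dict: "t": time; "joints": joint angles; "dq": joint speeds; "effort": joint torques, N m; "tcp_pos": TCP position; "eef_rot": TCP orientation; "contact_force": force on the tool from outside, world axes, zero at the start; "ft_torque": the same for the moment, N m; "opening": finger opening in mm; "grip_force": force on a finger pad.
Only numpy, scipy, OpenCV 4.12 (cv2) and the standard library are available. Lean on these libraries where they do the work, as an engineer would, in place of code of your own. Each camera call takes 0.05 s, during which the arm holds its last target. There are 200 camera calls.

## Working session

There is one attempt and no reset: what is moved stays moved. The work goes in short steps, Python scripts to look and compute and a shell command to move; the robot and the scene stay as the last step left them, time stands still between calls to the robot, and variables do not carry over. Pictures are saved under pics/ and viewed, at most 10 in all, crops included, and the job is handed in when it is done.

```bash
mkdir -p pics; python3 - <<'E'
from cell import status, viewer, manip, nets
import cv2
s=status.state();print(s['t'],s['tcp_pos'],s['eef_rot'],s['opening'],manip.grasp_offset)
for n in ['top','scene']:
    cv2.imwrite(f'pics/{n}.png',viewer.get_image(n))
    p=viewer.camera_params(n);print(n,p)
    for o in ['pen_blank','stopper_blank','long_tray','square_bin']:
        print(o,[(d['p'],d['box']) for d in nets.search_frame(o,n)],[(d['p'],d['centre']) for d in nets.place_of(o,n)])
print(viewer.camera_params('wrist'))
E
```

```text
0.0 [279.95838609 558.22993916 230.43403323] [-3.13992837e+00  1.32246332e-04  2.67687443e+00] 85.46676829306554 18.700000000000003
top {'intrinsics': array([[383.23185902,   0.        , 282.04400793],
       [  0.        , 383.23185902, 205.35299089],
       [  0.        ,   0.        ,   1.        ]]), 'R': array([[-0.02281854, -0.99905174, -0.03708008],
       [-0.98294804,  0.02918908, -0.18155206],
       [ 0.18246223,  0.03230504, -0.982682  ]]), 't': array([ 21.63613626, 571.75373124, 807.32666244])}
pen_blank [(0.84, [241.2, 153.7, 249.8, 200.0])] [(0.64, [174.6, 247.6])]
stopper_blank [(0.7, [312.8, 254.4, 331.5, 270.0]), (0.63, [271.5, 259.8, 289.2, 275.0]), (0.48, [307.3, 214.8, 322.1, 235.6])] [(0.79, [225.3, 317.7]), (0.55, [271.6, 280.1])]
long_tray [(0.96, [95.8, 154.8, 191.7, 284.9])] [(0.58, [221.6, 146.2])]
square_bin [(0.73, [397.2, 165.1, 508.7, 261.3])] [(0.9, [214.5, 443.0])]
scene {'intrinsics': array([[422.91974105,   0.        , 276.39551919],
       [  0.        , 422.91974105, 216.88158623],
       [  0.        ,   0.        ,   1.        ]]), 'R': array([[
[... 446 characters left out ...]
])]
long_tray [(0.7, [325.3, 121.8, 465.6, 222.0])] [(0.68, [172.4, 392.8])]
square_bin [(0.94, [29.5, 237.3, 181.1, 380.9])] [(0.97, [307.7, 107.8]), (0.42, [172.0, 391.0])]
{'intrinsics': array([[325.1922621 ,   0.        , 280.84158002],
       [  0.        , 325.1922621 , 215.5144825 ],
       [  0.        ,   0.        ,   1.        ]]), 'T_tool_cam': array([[ 3.93840629e-04, -9.44037452e-01, -3.29838043e-01,
         8.48682745e+01],
       [ 9.99999284e-01, -8.23581472e-07,  1.19639880e-03,
         4.10767769e-01],
       [-1.12971692e-03, -3.29838278e-01,  9.44036776e-01,
        -1.42496653e+02],
       [ 0.00000000e+00,  0.00000000e+00,  0.00000000e+00,
         1.00000000e+00]])}
```

View pics/top.png

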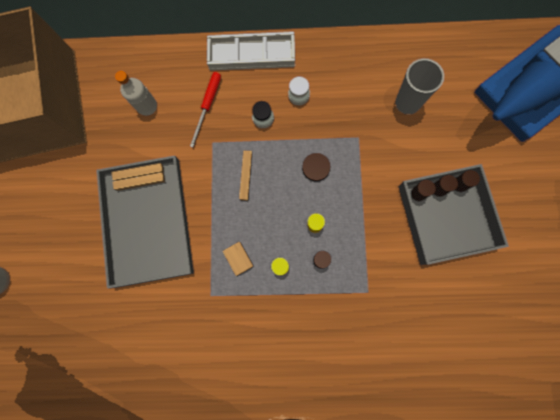

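View pics/scene.png

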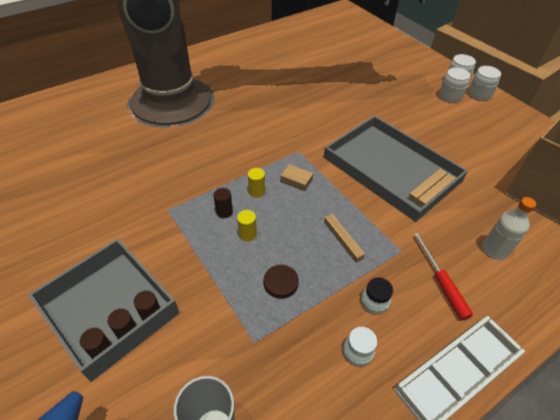

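Candidates for the stopper in top view are the dark cylinder (322,260), the yellow ones (280,267) and (316,222), and the flat disc (316,167). The dark one is meant, because yellow is to be left alone and the disc is flat and wide. Candidates for the pen blank are the slim stick (246,176) and the thick offcut (238,259). The slim stick is meant.

```bash
cat > h.py <<'E'
from cell import status, viewer, manip, nets
import cv2, numpy as np
from scipy.spatial.transform import Rotation as Rt
def ray(n,u,v,z):
    p=viewer.camera_params(n);d=p['R'].T@np.linalg.inv(p['intrinsics'])@[u,v,1];c=-p['R'].T@p['t']
    return c+d*(z-c[2])/d[2]
def wray(u,v,z,s):
    p=viewer.camera_params('wrist');K=p['intrinsics'];T=p['T_tool_cam']
    a=np.array([u-K[0,2],v-K[1,2]]);r=np.hypot(*a);th=r/K[0,0]
    d=np.r_[a/r*np.sin(th),np.cos(th)]
    R=Rt.from_euler('xyz',s['eef_rot']).as_matrix()
    c=np.array(s['tcp_pos'])+R@T[:3,3];d=R@T[:3,:3]@d
    return c+d*(z-c[2])/d[2]
def totool(s,p):
    R=Rt.from_euler('xyz',s['eef_rot']).as_matrix()
    return R.T@(np.array(p)-s['tcp_pos'])
E
python3 - <<'E'
from h import *
im=cv2.imread('pics/top.png');sc=cv2.imread('pics/scene.png')
hsv=cv2.cvtColor(im,cv2.COLOR_BGR2HSV)
r=lambda a:np.round(a,0).tolist()
m=np.zeros(im.shape[:2],np.uint8);sub=hsv[148:210,232:260];m[148:210,232:260]=(sub[...,1]>90)*255
cs=max(cv2.findContours(m,0,1)[0],key=cv2.contourArea)
rect=cv2.minAreaRect(cs);print(rect)
b=cv2.boxPoints(rect);print('pen top pts',[r(ray('top',*q,18)) for q in b], r(ray('top',*rect[0],18)))
print('pen scene c z15',r(ray('scene',346,238,18)))
print('stopper top face',r(ray('top',322,258,60)),'scene top',r(ray('scene',223,195,60)),'base',r(ray('scene',224,213,0)))
print('yellow',r(ray('top',280,266,60)),r(ray('top',316,221,60)),'offcut',r(ray('top',238,259,20)))
print('tray rim (top) corners',[r(ray('top',u,v,35)) for u,v in [(99,170),(178,158),(191,275),(108,286)]])
print('bin rim corners',[r(ray('top',u,v,50)) for u,v in [(402,182),(486,168),(505,245),(427,265)]])
a=cv2.resize(im[140:300,210:370],None,fx=3,fy=3);b=cv2.resize(im[145:295,90:195],(336,480))
cv2.imwrite('pics/crop.png',np.hstack([a[:480],b[:480,:310]]))
E
```

```text
((245.10345458984375, 175.2586212158203), (9.051959037780762, 49.329017639160156), 4.763641834259033)
pen top pts [[596.0, 110.0, 18.0], [716.0, 100.0, 18.0], [714.0, 78.0, 18.0], [593.0, 89.0, 18.0]] [654.0, 94.0, 18.0]
pen scene c z15 [663.0, 95.0, 18.0]
stopper top face [453.0, -77.0, 60.0] scene top [455.0, -76.0, 60.0] base [453.0, -78.0, -0.0]
yellow [438.0, 14.0, 60.0] [534.0, -68.0, 60.0] offcut [457.0, 111.0, 20.0]
tray rim (top) corners [[674.0, 440.0, 35.0], [697.0, 251.0, 35.0], [423.0, 214.0, 35.0], [403.0, 402.0, 35.0]]
bin rim corners [[618.0, -265.0, 50.0], [644.0, -454.0, 50.0], [471.0, -474.0, 50.0], [432.0, -303.0, 50.0]]
```

View pics/crop.png

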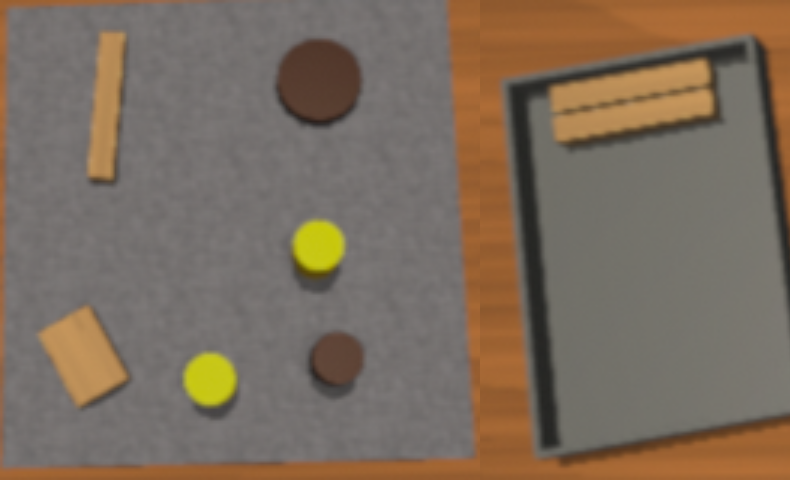

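Crop: dark stopper at (336,358), slim pen blank at (106,107), offcut at (83,355), yellow look-alikes and flat disc separate. In world coordinates the pen is at about (655,94), direction −5°, and the stopper at (454,−77). The tray centre is (549,327) at +7.7°, and its measured size of 275×190 agrees with the given one. I'll hover over the pen first.

```bash
python3 -m handwheel '[[-0.9,-0.41,0,0,0,0,-1],[-0.9,-0.41,0,0,0,0,-1],[-0.9,-0.41,0,0,0,0,-1],[-0.9,-0.41,0,0,0,0,-1]]'; python3 -m handwheel '[[-0.9,-0.41,0,0,0,0,-1],[-0.9,-0.41,0,0,0,0,-1],[-0.9,-0.41,0,0,0,0,-1],[-0.9,-0.41,0,0,0,0,-1]]'; python3 -m handwheel '[[-0.9,-0.41,0.2,0,0,-0.12,-1],[-0.9,-0.41,0.2,0,0,-0.12,-1],[-0.9,-0.41,0.2,0,0,-0.12,-1],[-0.9,-0.41,0.2,0,0,-0.12,-1],[-0.9,-0.41,0.2,0,0,-0.12,-1],[-0.9,-0.41,0.2,0,0,-0.12,-1],[-0.9,-0.41,0.2,0,0,-0.12,-1]]'
python3 - <<'E'
from h import *
s=status.state();im=viewer.get_image('wrist');cv2.imwrite('pics/w1.png',im)
print(s['t'],s['tcp_pos'],s['eef_rot'],[(d['p'],d['box']) for d in nets.search_frame('pen_blank','wrist')])
E
```

```text
t: 1.3
tcp_pos: [405.5, 402.9, 231.5]
eef_rot: [3.141, 0.0, 2.677]
contact_force: [0.8, 0.4, -0.0]
opening: 85.4
grip_force: 0.0
t: 1.7
tcp_pos: [529.7, 248.8, 231.6]
eef_rot: [3.141, 0.0, 2.677]
contact_force: [0.4, 1.0, -0.1]
opening: 85.5
grip_force: 0.0
t: 2.4
tcp_pos: [652.0, 98.3, 191.3]
eef_rot: [3.141, -0.001, 3.055]
contact_force: [0.0, 0.4, 0.3]
opening: 85.1
grip_force: 0.0
2.4 [652.03098203  98.26215642 191.27825858] [ 3.14061766e+00 -6.60449461e-04  3.05489469e+00] [(0.68, [265.2, 132.2, 288.4, 251.9])]
```

View pics/w1.png

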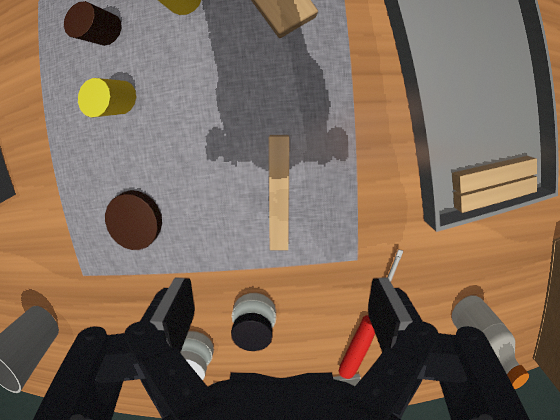

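The pen blank lies between the fingers, spanning (279,136) to (279,250) and aligned with the tool.

```bash
python3 - <<'E'
from h import *
s=status.state()
a=wray(279,137,20,s);b=wray(279,249,20,s);print(a,b,np.linalg.norm(a-b),np.degrees(np.arctan2(*(b-a)[1::-1])))
print('tool delta mm',totool(s,np.r_[(a+b)[:2]/2,5]))
print('width',np.linalg.norm(wray(269.5,190,20,s)-wray(289,190,20,s)))
# tray corners of far-right rim & blanks in wrist view
print([np.round(wray(u,v,20,s)).tolist() for u,v in [(455,212),(537,190),(453,173),(535,157)]])
E
```

```text
[597.3189592  102.77823608  20.        ] [714.65860089  92.63279045  20.        ] 117.77742389969491 -4.941630528883713
tool delta mm [ -4.11940057  -1.2974895  186.75879967]
width 19.47494956339688
[[690.0, 294.0, 20.0], [671.0, 424.0, 20.0], [644.0, 288.0, 20.0], [628.0, 414.0, 20.0]]
```

```bash
python3 -m handwheel '[[-0.02,-0.006,0.25,0,0,0,-1],[-0.02,-0.006,0.5,0,0,0,-1],[-0.02,-0.006,0.7,0,0,0,-1],[-0.02,-0.006,0.8,0,0,0,-1],[-0.02,-0.006,0.87,0,0,0,-1],[-0.02,-0.006,0.91,0,0,0,-1],[-0.02,-0.006,0.93,0,0,0,-1],[-0.02,-0.006,0.93,0,0,0,-1]]'; python3 -m handwheel '[[0,0,0,0,0,0,1],[0,0,0,0,0,0,1],[0,0,0,0,0,0,1],[0,0,0,0,0,0,1],[0,0,0,0,0,0,1],[0,0,0,0,0,0,1],[0,0,0,0,0,0,1],[0,0,0,0,0,0,1]]'
```

```text
t: 3.3
tcp_pos: [657.0, 95.6, 6.0]
eef_rot: [3.141, 0.001, 3.054]
contact_force: [-0.3, 0.1, 0.4]
opening: 85.0
grip_force: 0.0
t: 4.1
tcp_pos: [656.9, 95.2, 5.8]
eef_rot: [3.141, 0.001, 3.054]
contact_force: [0.0, -0.1, 5.7]
opening: 18.4
grip_force: 59.4
```

```bash
python3 -m handwheel '[[0,0,-0.05,0,0,0,1],[0,0,-0.2,0,0,0,1],[0,0,-0.4,0,0,0,1],[0,0,-0.6,0,0,0,1],[0,0.15,-0.6,0,0,0,1],[0,0.3,-0.6,0,0,0,1],[0,0.3,-0.6,0,0,0,1]]'; python3 -m handwheel '[[0.15,0.15,0,0,0,-0.02,1],[0.3,0.3,0,0,0,-0.04,1],[0.45,0.45,0,0,0,-0.072,1],[0.6,0.6,0,0,0,-0.072,1],[0.75,0.78,0,0,0,-0.072,1],[0.75,0.78,0,0,0,-0.072,1],[0.75,0.78,0,0,0,-0.072,1]]'
python3 - <<'E'
from h import *
s=status.state();im=viewer.get_image('wrist');cv2.imwrite('pics/w2.png',im)
print(s['t'],s['tcp_pos'],s['eef_rot'])
E
```

```text
t: 4.8
tcp_pos: [661.0, 161.5, 125.9]
eef_rot: [3.138, -0.0, 3.06]
contact_force: [0.0, 0.5, -0.8]
opening: 18.3
grip_force: 58.7
t: 5.5
tcp_pos: [525.0, 324.5, 125.4]
eef_rot: [-3.141, -0.0, -3.0]
contact_force: [0.7, -0.7, 0.5]
opening: 18.5
grip_force: 58.8
5.5 [525.01215107 324.49115866 125.43006755] [-3.14145969e+00 -3.23850690e-04 -3.00010325e+00]
```

View pics/w2.png

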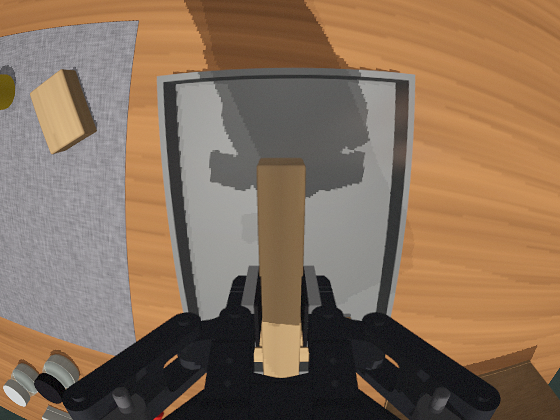

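Pen held level, aligned with and centred over the tray (tray walls at columns 165 and 410). Now lower and release.

```bash
python3 -m handwheel '[[0,0,0.2,0,0,0,1],[0,0,0.38,0,0,0,1],[0,0,0.48,0,0,0,1],[0,0,0.53,0,0,0,1],[0,0,0.555,0,0,0,1],[0,0,0.565,0,0,0,1],[0,0,0.568,0,0,0,1],[0,0,0.568,0,0,0,1]]'; python3 -m handwheel '[[0,0,0,0,0,0,0.3],[0,0,0,0,0,0,0.3],[0,0,0,0,0,0,-0.2],[0,0,0,0,0,0,-0.2],[0,0,0,0,0,0,-0.5],[0,0,0,0,0,0,-0.5]]'
```

```text
t: 6.35
tcp_pos: [526.7, 323.8, 12.7]
eef_rot: [3.141, 0.002, -3.003]
contact_force: [-0.3, 0.3, 0.3]
opening: 18.5
grip_force: 58.7
t: 6.95
tcp_pos: [526.0, 323.5, 11.7]
eef_rot: [-3.142, -0.0, -3.003]
contact_force: [0.1, -0.6, 0.3]
opening: 63.9
grip_force: 0.0
```

```bash
python3 -m handwheel '[[0,0,-0.1,0,0,0,-0.5],[0,0,-0.3,0,0,0,-1],[0,0,-0.5,0,0,0,-1],[0,0,-0.75,0,0,0,-1],[0,0,-0.9,0,0,0,-1],[0,0,-0.9,0,0,0,-1]]'
python3 - <<'E'
from h import *
s=status.state();im=viewer.get_image('wrist');t=viewer.get_image('top')
cv2.imwrite('pics/rel.png',np.hstack([cv2.resize(im,(400,300)),cv2.resize(t,(400,300))]))
E
python3 -m handwheel '[[0.316,-0.965,0,0,0,0,-1],[0.316,-0.965,0,0,0,0,-1],[0.316,-0.965,0,0,0,0,-1],[0.316,-0.965,0,0,0,0,-1],[0.316,-0.965,0,0,0,0,-1]]'
python3 -m handwheel '[[0.316,-0.965,0.1,0,0,0.167,-1],[0.316,-0.965,0.1,0,0,0.167,-1],[0.316,-0.965,0.2,0,0,0.167,-1],[0.316,-0.965,0.2,0,0,0.167,-1],[0.316,-0.965,0.2,0,0,0.167,-1],[0.316,-0.965,0.2,0,0,0.167,-1],[0.316,-0.965,0.2,0,0,0.167,-1]]'
python3 - <<'E'
from h import *
s=status.state();im=viewer.get_image('wrist');cv2.imwrite('pics/w3.png',im)
print(s['t'],s['tcp_pos'],s['eef_rot'],[(d['p'],d['box']) for d in nets.search_frame('stopper_blank','wrist')])
E
```

```text
t: 7.55
tcp_pos: [528.3, 325.0, 197.2]
eef_rot: [3.137, 0.008, -3.003]
contact_force: [0.3, 0.3, -0.3]
opening: 85.2
grip_force: 0.0
t: 8.15
tcp_pos: [488.1, 116.2, 190.1]
eef_rot: [-3.138, -0.004, -3.012]
contact_force: [-0.5, -0.3, 0.5]
opening: 85.4
grip_force: 0.0
t: 8.85
tcp_pos: [454.2, -74.9, 151.1]
eef_rot: [-3.142, -0.001, 2.757]
contact_force: [0.0, 0.1, -0.3]
opening: 85.4
grip_force: 0.0
8.85 [454.16400612 -74.88653074 151.14551679] [-3.14157245e+00 -1.21413709e-03  2.75712039e+00] [(0.94, [250.7, 176.6, 303.2, 236.5]), (0.77, [300.1, 246.9, 344.9, 313.6]), (0.7, [346.6, 125.5, 409.8, 183.6])]
```

View pics/rel.png

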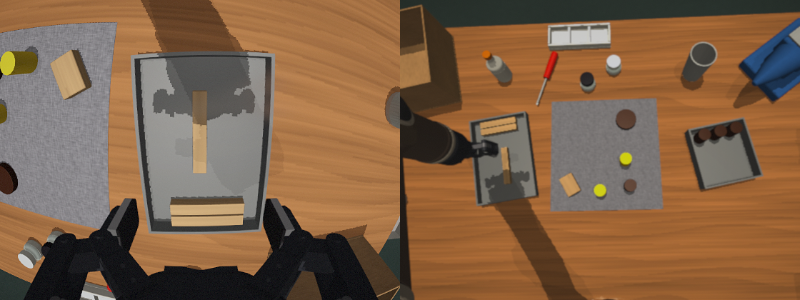

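View pics/w3.png

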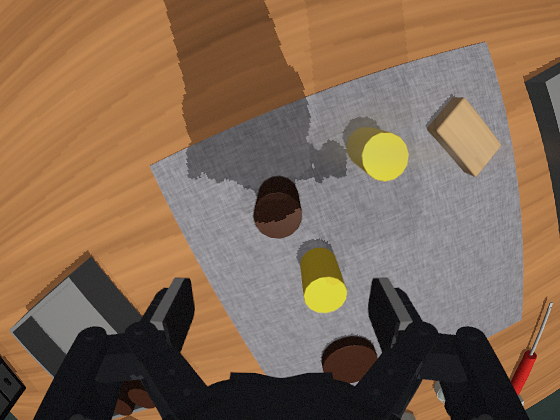

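Left half of the release picture: the pen lies flat on the tray floor. In the wrist view the dark stopper's top is centred at about (278,214), and the yellow look-alikes at (385,156) and (325,294) are clear of the fingers' descent.

```bash
python3 - <<'E'
from h import *
s=status.state()
a=wray(278,214,60,s);print(a,np.linalg.norm(wray(254,212,60,s)-wray(302,212,60,s)),totool(s,a),'bottom',wray(278,237,60,s),'yel',totool(s,wray(325,294,60,s)),totool(s,wray(385,156,60,s)))
# bin corners top view, refined by contour
im=cv2.imread('pics/top.png')
print([np.round(ray('top',u,v,50)).tolist() for u,v in [(443,215)]])
print([(d['p'],d['centre'],np.round(ray('top',*d['centre'][::-1],0)).tolist()) for d in nets.place_of('square_bin','top')])
cv2.imwrite('pics/bin.png',cv2.resize(im[155:275,390:520],None,fx=4.5,fy=4.5))
E
```

```text
[450.0800329  -74.18289376  60.        ] 36.53420238457109 [ 4.24333769 -1.48131953 91.59407228] bottom [467.69486804 -81.33603816  60.        ] yel [-68.22288354  38.55267421  91.59082888] [50.25102277 78.7113427  91.63832782]
[[540.0, -348.0, 50.0]]
[(0.87, [213.4, 444.3], [552.0, -371.0, 0.0])]
```

View pics/bin.png

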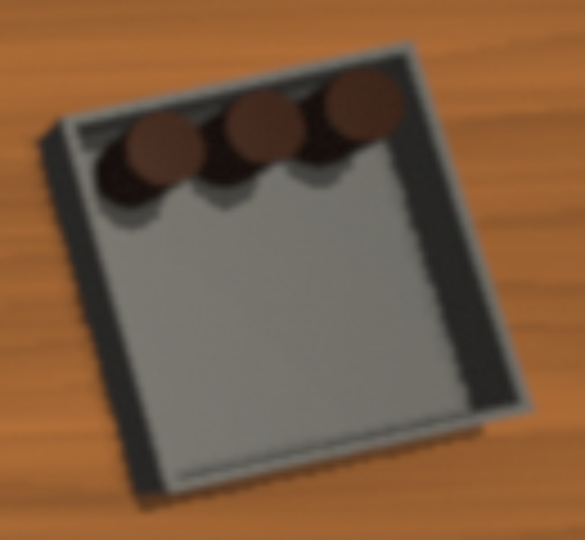

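Bin crop: rim corners at crop pixels (67,120), (410,45), (530,408) and (165,490). The blanks stand along the upper edge, and the floor below them is free.

```bash
python3 -m handwheel '[[0.01,-0.008,0.2,0,0,0,-1],[0.01,-0.008,0.4,0,0,0,-1],[0.01,-0.008,0.55,0,0,0,-1],[0.01,-0.008,0.62,0,0,0,-1],[0.01,-0.008,0.655,0,0,0,-1],[0.01,-0.008,0.665,0,0,0,-1],[0.01,-0.008,0.665,0,0,0,-1]]'; python3 -m handwheel '[[0,0,0,0,0,0,1],[0,0,0,0,0,0,1],[0,0,0,0,0,0,1],[0,0,0,0,0,0,1],[0,0,0,0,0,0,1],[0,0,0,0,0,0,1],[0,0,0,0,0,0,1]]'
python3 - <<'E'
from h import *
q=np.array([(67,120),(410,45),(530,408),(165,490)])/4.5+[390,155]
w=np.array([ray('top',*p,50) for p in q]);print(np.round(w),[np.linalg.norm(w[i]-w[i-1]) for i in range(4)])
c=w.mean(0);x=(w[0]+w[1]-w[2]-w[3]);th=np.arctan2(x[1],x[0]);print(c,np.degrees(th))
print('target',c+np.array([np.cos(th),np.sin(th),0])*-24)
s=status.state();print(s['tcp_pos'],s['eef_rot'])
E
```

```text
t: 9.7
tcp_pos: [452.2, -76.5, 19.1]
eef_rot: [3.141, 0.001, 2.756]
contact_force: [0.5, -0.4, -0.3]
opening: 85.5
grip_force: 0.0
t: 10.4
tcp_pos: [452.0, -76.9, 19.4]
eef_rot: [3.141, 0.001, 2.755]
contact_force: [-0.8, -0.4, 6.9]
opening: 36.7
grip_force: 59.2
[[ 619. -271.   50.]
 [ 652. -444.   50.]
 [ 470. -479.   50.]
 [ 435. -303.   50.]] [np.float64(186.52139827765845), np.float64(175.80266119679055), np.float64(185.59185374680266), np.float64(179.91105124276694)]
[ 543.66655944 -374.1995827    50.        ] 10.44462110999559
target [ 520.06422536 -378.55042466   50.        ]
[451.98476043 -76.93555308  19.39230839] [3.14100870e+00 8.08373808e-04 2.75532654e+00]
```

```bash
python3 -m handwheel '[[0,0,-0.05,0,0,0,1],[0,0,-0.2,0,0,0,1],[0,0,-0.4,0,0,0,1],[0,0,-0.6,0,0,0,1],[-0.11,-0.16,-0.6,0,0,0,1],[-0.22,-0.32,-0.6,0,0,0,1],[-0.33,-0.48,-0.6,0,0,0,1],[-0.44,-0.634,-0.6,0,0,0,1]]'; python3 -m handwheel '[[-0.11,-0.16,0,0,0,0,1],[-0.22,-0.32,0,0,0,0,1],[-0.33,-0.48,0,0,0,0,1],[-0.4,-0.58,0,0,0,0,1],[-0.44,-0.634,0,0,0,0,1],[-0.44,-0.634,0,0,0,0,1],[-0.44,-0.634,0,0,0,0,1]]'
python3 - <<'E'
from h import *
s=status.state();im=viewer.get_image('wrist');cv2.imwrite('pics/w4.png',im)
print(s['t'],s['tcp_pos'],s['eef_rot'],s['opening'])
E
```

```text
t: 11.2
tcp_pos: [485.5, -229.1, 139.7]
eef_rot: [3.141, 0.001, 2.756]
contact_force: [0.1, -0.0, -0.6]
opening: 36.7
grip_force: 60.1
t: 11.9
tcp_pos: [519.0, -376.7, 138.6]
eef_rot: [3.141, -0.001, 2.756]
contact_force: [-0.1, 1.0, -0.2]
opening: 36.8
grip_force: 60.1
11.9 [ 519.03820571 -376.74050504  138.61299654] [ 3.14056852e+00 -8.77743739e-04  2.75594108e+00] 36.83697772326019
```

View pics/w4.png

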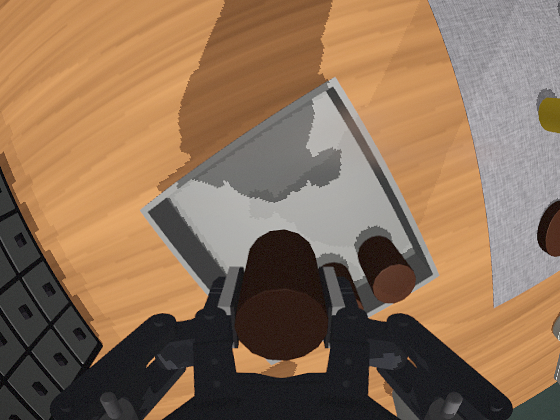

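The stopper is held upright over the free floor, with the fixed blanks at (390,270) to the right and clear of the fingers.

```bash
python3 -m handwheel '[[0,0,0.2,0,0,0,1],[0,0,0.38,0,0,0,1],[0,0,0.48,0,0,0,1],[0,0,0.53,0,0,0,1],[0,0,0.555,0,0,0,1],[0,0,0.565,0,0,0,1],[0,0,0.567,0,0,0,1],[0,0,0.567,0,0,0,1]]'; python3 -m handwheel '[[0,0,0,0,0,0,0.1],[0,0,0,0,0,0,0],[0,0,0,0,0,0,-0.3],[0,0,0,0,0,0,-0.5],[0,0,0,0,0,0,-0.7],[0,0,0,0,0,0,-0.7]]'; python3 -m handwheel '[[0,0,-0.05,0,0,0,-0.7],[0,0,-0.2,0,0,0,-0.7],[0,0,-0.4,0,0,0,-0.7],[0,0,-0.6,0,0,0,-0.7],[0,0,-0.8,0,0,0,-0.7],[0,0,-0.9,0,0,0,-0.7],[0,0,-0.9,0,0,0,-0.7]]'
python3 - <<'E'
from h import *
im=viewer.get_image('wrist');t=viewer.get_image('top')
cv2.imwrite('pics/fin.png',np.hstack([cv2.resize(im,(400,300)),cv2.resize(t,(400,300))]))
E
```

```text
t: 12.75
tcp_pos: [519.7, -378.5, 26.4]
eef_rot: [-3.141, 0.002, 2.755]
contact_force: [0.6, -0.1, -0.5]
opening: 36.9
grip_force: 60.0
t: 13.35
tcp_pos: [519.1, -378.2, 25.3]
eef_rot: [3.142, -0.0, 2.755]
contact_force: [1.0, 0.7, -0.1]
opening: 72.7
grip_force: 0.0
t: 14.05
tcp_pos: [520.5, -379.5, 210.1]
eef_rot: [-3.141, 0.007, 2.755]
contact_force: [0.2, -0.5, -1.3]
opening: 72.7
grip_force: 0.0
```

View pics/fin.png

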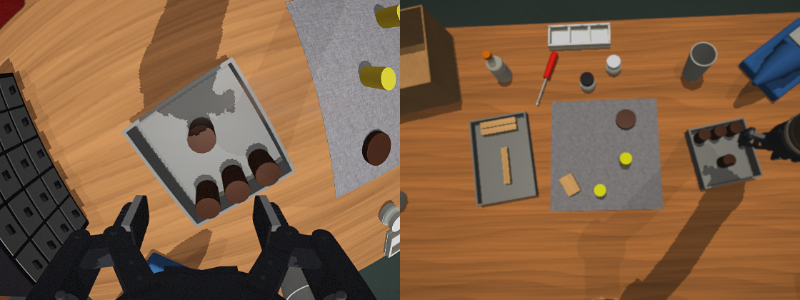

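The stopper stands upright in the bin at (201,137), left half. The pen lies flat in the tray at (505,165), right half. The look-alikes have not moved.

```bash
python3 -c "
from cell import manip;print(manip.close_job())"
```

```text
the job is handed in; nothing more can be done
None
```

The pen blank lies flat on the tray floor and the stopper blank stands upright in the bin, placed in that order; the job was handed in about 14 s into the 54 s limit, and no verdict was returned.

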